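# Fit the belt wheel and hold the circlip spread at its groove

### The job

On the drive unit's axle stub, lay the toothed belt wheel flat on the block and then the steel spacer ring flat on top of it. Then take the circlip pliers from their rest, squeeze the handles right to the stop so that the circlip is fully spread, slide it down over the stub until it is level with the groove just above the spacer, and finish there: keep holding the pliers squeezed and level, the circlip spread round the stub at the groove without leaning hard on the stack. Leave the other things on the bench where they are.

Things in the scene. Friction and masses are not known exactly. Their poses are not given: they have to be found in the camera images.
- seat (a point): drive unit: an aluminium block 90 x 90 mm, 45 mm high, fixed on the bench; a plain steel axle stub, 30 mm in diameter, stands upright out of its middle. This point is on the stub's axis at the height of the block's top, z up. The stub's top end (slightly chamfered) is 38 mm above it.
- groove (a point): middle of the groove turned round the stub: on the stub's axis, 24 mm above the block's top, 14 mm below the stub's end. The groove is 4 mm high; its lower edge is level with the top of the two stacked discs. z up.
- wheel_center (a point): toothed belt wheel of aluminium, a flat disc 60 mm in diameter and 14 mm high with a 34 mm bore, lying flat on the bench; the larger of the two discs. This point is its centre, half-way up; z is the bore axis. About 80 g.
- washer_center (a point): plain steel spacer ring, 46 mm in diameter and 8 mm high with a 34 mm bore, lying flat on the bench; the smaller of the two discs. This point is its centre, half-way up; z is the bore axis. About 40 g.
- pliers_grip (a point): where to grip the circlip pliers (0.24 kg, 200 mm long, lying flat, black handles): midway between the two handles, half-way up, 52 mm behind the pivots. x runs along the pliers from handles to tips, y across the handles (squeeze along it), z up. Handles: 14 mm high, 10 mm wide, reaching 38 mm ahead of this point and 53 mm behind; released, they splay, 46 mm over the outer faces here.
- rest_mid (a point): grey rest under the pliers: this point is the middle of the top of its base plate (115 x 80 mm, 8 mm high), x along the base as the pliers' x. Two cross bars, 10 mm thick, 76 mm wide, tops 35 mm above the bench, lie 38.5 mm either side of it along x and carry the handles (their mid height 42 mm above the bench); the span between is free for fingers. Lift the pliers straight up.
- circlip_center (a point): centre of the steel circlip, hooked by its eyes on the pliers' tips, where it stays. Flat, 2.5 mm thick; this point is half-way up it, 4 mm lower than pliers_grip and 124 mm ahead of it along its x (squeezed or not). Spread: a round ring, 37 mm inside, 4 mm broad; released: 27 mm across, too narrow for the stub. Axes as pliers_grip.
- lever_l (a joint): how far the pliers are squeezed and the circlip spread: 0 rad released, 0.17 rad at the stop (fully spread). At the stop the handles are parallel, 28 mm over the outer faces, still centred on pliers_grip. Spring at the grip point: 4 N on each handle to start, 8 N at the stop; a grip of 20 to 40 N reaches the stop and carries the pliers, which may creep 1 mm as they close. Springs back to 0.
- driver_mid (a point): bystander, to be left alone: screwdriver, 150 mm long. Point at its middle height.
- bearing_mid (a point): bystander, to be left alone: ball bearing, 40 mm across, 12 mm high, with a bore of only 15 mm (not part of the job). Point at its middle height.
- nut_mid (a point): bystander, to be left alone: brass hexagon nut, 22 mm across, 9 mm high. Point at its middle height.
- profile_mid (a point): bystander, to be left alone: short piece of aluminium profile, 70 x 20 x 20 mm. Point at its middle height.
- jar_mid (a point): bystander, to be left alone: white grease jar with a steel cap, 44 mm across, 45 mm high. Point at its middle height.
Things that resemble listed ones, but are neither listed nor needed, are in the scene too. Leave any green or turquoise look-alike of the part that bears washer_center alone. Leave any yellow look-alike of the part that bears seat alone.

How it is judged:
By the outcome, as a careful person would: the job done as asked, in the order asked, and still so for the second after the job is handed in, while the arm keeps its last pose, push and grip.
It also fails if it takes over 64 s, if anything falls off the work surface, if the arm or the gripper's body presses on something with over 40 N, if the wrist force passes 120 N, or if a joint passes its speed limit or range.

### The arm

A 7-joint arm with a two-finger parallel gripper is mounted at the origin on the work surface. World frame = base frame: x ahead of the robot, y to its left, z up, the work surface at z = 0. Lengths are in m, angles in rad, forces in N, time in s.
With the tool pointing down it reaches from about 0.425 to 0.8 m from the base axis. Payload 8.3 kg.
Tool frame: the origin (TCP) lies on the centre line of the jaws, within the pads' length; the fingertips stand 22 mm ahead of it and the grasp point (between the pads) lies 3 mm ahead of it; z points along the fingers, y is the direction in which the jaws open and shut (so a half turn about z gives the same grasp; the last joint's range is limited). The gripper opens to 85 mm and grips with 20 to 120 N. Pads are 22 mm wide; open, the fingers measure 114 mm over their backs; the gripper's body (76 mm by 85 mm) begins 54 mm behind the grasp point. The pads swing forward as they close: fully open they stand 13 mm farther back than shut.
Start: joints at [1.126, 0.383, 0.016, 1.37, -0.006, 1.388, -0.046], TCP at [0.233, -0.58, 0.253] pointing down, gripper open.
Joint ranges: [-2.95, 2.95], [-0.25, 2.06], [-1.52, 1.56], [0.18, 2.33], [-1.44, 4.58], [0.02, 2.06], [-3.01, 3.01]. Speed limits (rad/s): [2.39, 2.39, 3.01, 3.01, 3.14, 3.14, 3.14].

### API

Orientations are given as a rotation vector (axis times angle).
In Python, from cell import * gives the robot as it stands. Calls block until the motion is done:
- movep(position, orientation): joint-space move of the TCP to a pose.
- move_linear(position, rot=None, feed=0.15): straight line of the TCP; rot=None keeps the orientation; feed is the mean speed in m/s.
- movej(angles): joint-space move.
- command_gripper(opening): opening from 0.0 (shut) to 1.0 (fully open); the grip force is fixed at half the most; returns when the fingers have stopped.
- hold(seconds).
- solve_ik(position, orientation): joint angles nearest the present ones, or None.
- sense(): the state.
- grab_frame(name): name is "side" or "top" or "wrist"; returns the picture (420x560x3 uint8, red, green, blue); there is no depth.
- camera_params(name): a dict with "intrinsics" (3x3 intrinsics, pixels), "dist" ([k1, k2, p1, p2, k3] as OpenCV has them; the pictures are not rectified), "rvec" (rotation vector, rad) and "tvec" (3), from world to camera coordinates, as OpenCV has them; the wrist camera has in their place "hand_eye" (4x4, takes a point from camera to tool coordinates, whose origin is the TCP and whose axes are the flange's). Camera axes: x right, y down, z forward; pixel columns grow to the right and rows downward; lengths in m; the calibration is good to about 2 mm. A picture is of the moment at which its call begins: read the wrist's pose just before it. camera_params takes no time and is no camera call.
A pose or a line that the arm cannot do raises IKError and nothing moves.
- hand_in(): hands the job in, once; it reports no verdict.
Trained networks look in the newest picture that a camera, given by its name, has taken for a name from the list of things; names that differ only in an ending like _2 or _b are one class to them, and where a whole thing is asked for, a point or a joint stands for the part that bears it (a point fixed in the world has none). Each returns a list of dicts, best first, with "p" (0 to 1); they miss things now and then, are a little off and sometimes report something else, mostly with a low value. They report only what shows in the picture. A call takes as long as a camera call. They do not tell look-alikes from the thing itself.
- spot_in(camera, query): "box" ([left, top, right, bottom] in pixels, round what is visible of it).
- pinpoint(camera, query): "position" ([row, column] in pixels: a listed point, or the origin of a listed thing).
The state is a dict: "time_s": time; "joint_positions": joint angles; "dq": joint speeds; "joint_torque": joint torques, N m; "tcp_pos": TCP position; "eef_rot": TCP orientation; "wrist_force": force on the tool from outside, world axes, zero at the start; "moment": the same for the moment, N m; "grip_width": opening from 0.0 (shut) to 1.0 (fully open).
Only numpy, scipy, OpenCV 4.12 (cv2) and the standard library are available. Lean on these libraries where they do the work, as an engineer would, in place of code of your own. Each camera call takes 0.05 s, during which the arm holds its last target. There are 200 camera calls.

## Working session

There is one attempt and no reset: what is moved stays moved. The work goes in short steps, each a Python script; the robot and the scene stay as the last script left them, time stands still between calls to the robot, and variables do not carry over. Pictures are saved under pics/ and viewed, about 8 in all and at most 12, crops included, and the job is handed in when it is done.

```bash
mkdir -p pics; ls; cat > h.py <<'E'
from cell import *
import numpy as np, cv2
from scipy.spatial.transform import Rotation as R
def cam(name, st=None):
    c=camera_params(name); K=np.array(c["intrinsics"],float); D=np.array(c["dist"],float)
    if "rvec" in c:
        Rm=R.from_rotvec(np.ravel(c["rvec"])).as_matrix(); t=np.ravel(c["tvec"])
        return K,D,Rm.T,-Rm.T@t
    st=st or sense(); H=np.array(c["hand_eye"]); Rt=R.from_rotvec(st["eef_rot"]).as_matrix()
    return K,D,Rt@H[:3,:3],Rt@H[:3,3]+np.array(st["tcp_pos"])
def at_z(C,rc,z):
    K,D,Rc,o=C
    u=cv2.undistortPoints(np.array([[[rc[1],rc[0]]]],float),K,D).ravel()
    d=Rc@np.array([u[0],u[1],1]); return o+d*(z-o[2])/d[2]
def px(C,P):
    K,D,Rc,o=C
    P=np.atleast_2d(np.array(P,float)); Rm=Rc.T
    q,_=cv2.projectPoints(P,R.from_matrix(Rm).as_rotvec(),-Rm@o,K,D); return q.reshape(-1,2)
def save(img,n): cv2.imwrite("pics/"+n,cv2.cvtColor(img,cv2.COLOR_RGB2BGR))
E
cat > s1.py <<'E'
from h import *
Z=dict(seat=.045,groove=.069,wheel_center=.007,washer_center=.004,pliers_grip=.042,rest_mid=.008,circlip_center=.038,driver_mid=.01,bearing_mid=.006,nut_mid=.0045,profile_mid=.01,jar_mid=.0225)
for n in("top","side"):
    save(grab_frame(n),n+"1.png"); C=cam(n); print(n,C[3].round(3))
    for q in Z:
        for d in pinpoint(n,q)[:4]:
            if d["p"]>.15: print(q,round(d["p"],2),np.round(d["position"],1),at_z(C,d["position"],Z[q])[:2].round(4))
a=cv2.imread("pics/top1.png"); b=cv2.imread("pics/side1.png")
E
python3 s1.py
```

```text
pics
top [0.452 0.011 1.029]
seat 0.79 [330.4 180.9] [0.3305 0.2081]
seat 0.61 [231.5 283.8] [ 0.5229 -0.003 ]
groove 0.77 [327.2 176.8] [0.3398 0.2112]
groove 0.68 [230.9 281.7] [0.5225 0.0014]
groove 0.52 [234.7 224.5] [0.5181 0.1144]
wheel_center 0.7 [246.8 163. ] [0.5003 0.2514]
wheel_center 0.63 [259.7 391.2] [ 0.4599 -0.2272]
washer_center 0.61 [175.4 385.7] [ 0.64   -0.2253]
washer_center 0.55 [131.5 393.4] [ 0.7362 -0.2476]
pliers_grip 0.74 [247.2 164.6] [0.4978 0.2399]
rest_mid 0.81 [249.8 162.9] [0.494  0.2514]
circlip_center 0.73 [299.1 354.1] [ 0.3828 -0.1409]
circlip_center 0.67 [235.2 222.5] [0.5193 0.1219]
driver_mid 0.88 [290.6 292.6] [ 0.4022 -0.0182]
bearing_mid 0.52 [134.8 330.1] [ 0.7314 -0.1093]
nut_mid 0.44 [138.1 253.2] [0.729  0.0564]
profile_mid 0.73 [140.1 207.5] [0.7261 0.1542]
profile_mid 0.4 [292.  293.1] [ 0.3993 -0.0191]
profile_mid 0.3 [247.  162.7] [0.4998 0.2514]
jar_mid 0.97 [301.8 353.9] [ 0.3762 -0.1426]
side [ 0.341 -0.669  0.457]
seat 0.74 [222.8 281.8] [0.5198 0.0033]
seat 0.67 [189.7 177.5] [0.3395 0.2039]
groove 0.62 [213.7 283.3] [ 0.5206 -0
[... 194 characters left out ...]
82]
washer_center 0.57 [304.5 398.9] [ 0.6462 -0.2235]
washer_center 0.35 [222.6 281.8] [0.5378 0.071 ]
pliers_grip 0.76 [173.8 244.5] [0.4969 0.25  ]
rest_mid 0.86 [188.  247.8] [0.5015 0.2422]
rest_mid 0.71 [254.5 223.3] [ 0.4043 -0.0149]
circlip_center 0.64 [198.9 268.7] [0.5225 0.1173]
driver_mid 0.96 [256.5 223.1] [ 0.4027 -0.024 ]
bearing_mid 0.64 [253.7 409.7] [ 0.7312 -0.1072]
nut_mid 0.41 [212.8 371.2] [0.7312 0.0549]
profile_mid 0.67 [189.9 353.9] [0.7354 0.1571]
profile_mid 0.56 [218.5 283.6] [0.5432 0.0761]
jar_mid 0.69 [305.7 405.8] [ 0.6424 -0.2472]
jar_mid 0.66 [292.2 221.7] [ 0.3842 -0.1374]
jar_mid 0.53 [198.7 272.7] [0.5378 0.1448]
jar_mid 0.21 [191.1 353.8] [0.7216 0.1284]
```

```bash
ls pics
```

```text
side1.png
top1.png
```

```bash
python3 - <<'E'
import cv2,numpy as np
a=cv2.imread("pics/top1.png")[100:380,110:440]
cv2.imwrite("pics/topc.png",cv2.resize(a,None,fx=2.1,fy=2.1,interpolation=cv2.INTER_CUBIC))
E
```

```text
(no output)
```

View pics/topc.png

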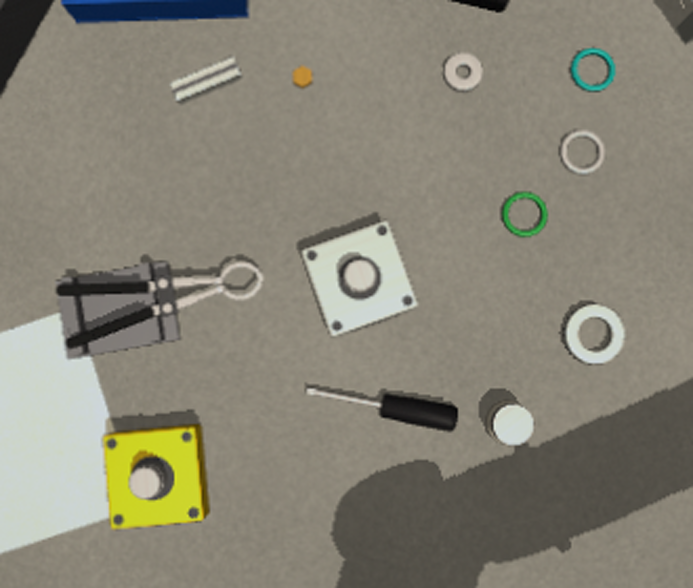

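View pics/side1.png

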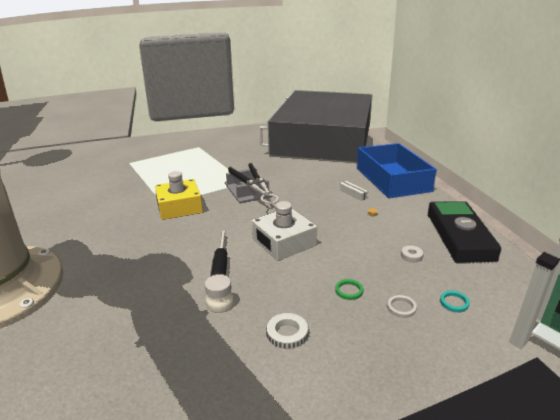

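Candidates (crop of the top picture → full px):
- **Seat:** the aluminium block at (283,231) fits. The block at (180,330) is the yellow look-alike.
- **Spacer:** the steel ring at about (387,172) fits. The green ring (360,202) and turquoise ring (392,133) are look-alikes, and the thing at (330,134) is the bearing with a small bore.
- **Wheel:** the toothed disc at (392,259).

Next I'll confirm these in wrist views.

```bash
cat >> h.py <<'E'
def down(ydeg):
    "tool pointing down, jaw axis along world angle ydeg (mod 180), half turn with the smaller last joint"
    out=[]
    for a in (ydeg,ydeg+180):
        out.append((R.from_euler('z',a+90,degrees=True)*R.from_euler('x',180,degrees=True)).as_rotvec())
    return out
def best(p,ydeg):
    q0=np.array(sense()["joint_positions"]); c=[]
    for r in down(ydeg):
        q=solve_ik(p,r)
        if q is not None: c.append((max(abs(q[6])-1.5,0)*5+np.abs(np.array(q)-q0).max(),r,q))
    c.sort(key=lambda t:t[0]); return c[0][1],c[0][2]
def tgo(p,ydeg):
    r,q=best(p,ydeg); movej(q); return r
E
python3 - <<'E'
from h import *
c=camera_params("wrist"); print(np.round(c["hand_eye"],3), np.round(c["intrinsics"],1)); s=sense(); print(s["time_s"], s["eef_rot"])
ims=[]
for n,p,y,q,z in (("wheel",[.462,-.226,.25],90,"wheel_center",.007),("washer",[.643,-.224,.25],60,"washer_center",.004),("seat",[.521,0,.28],90,"seat",.045)):
    tgo(p,y); s=sense(); im=grab_frame("wrist"); C=cam("wrist",s); np.savez(f"{n}.npz",im=im,R=C[2],o=C[3]); ims.append(im)
    print(n,s["time_s"],np.round(s["joint_positions"],2),np.round(s["tcp_pos"],4))
    for d in pinpoint("wrist",q)[:3]: print(q,round(d["p"],2),np.round(d["position"],1),at_z(C,d["position"],z)[:2].round(4))
save(cv2.resize(np.vstack([np.hstack(ims[:2]),np.hstack([ims[2],ims[2]*0])]),(800,600)),"w1.png")
E
```

```text
[[-0.    -0.949 -0.317  0.08 ]
 [ 1.    -0.     0.    -0.   ]
 [-0.    -0.317  0.949 -0.12 ]
 [ 0.     0.     0.     1.   ]] [[348.4   0.  280.1]
 [  0.  348.4 212.6]
 [  0.    0.    1. ]]
1.3 [-3.08440103e+00 -5.96170868e-01 -6.15307007e-05]
wheel 2.8583 [ 0.59  0.16 -0.22  1.67  0.03  1.32 -1.21] [ 0.4616 -0.2273  0.25  ]
wheel_center 0.67 [175.4 283.9] [ 0.4624 -0.2317]
washer 4.9917 [ 0.62  0.57 -0.55  1.17  0.29  1.47  1.16] [ 0.6429 -0.2241  0.25  ]
washer_center 0.91 [254.9 304.8] [ 0.7359 -0.246 ]
washer_center 0.86 [179.7 276.4] [ 0.6428 -0.2296]
washer_center 0.83 [ 98.4 301.9] [ 0.5838 -0.1656]
seat 6.1 [ 0.62  0.23 -0.79  1.58  0.16  1.4   1.38] [ 0.5217 -0.0019  0.28  ]
seat 0.95 [178.9 281.1] [ 0.5208 -0.0013]
```

View pics/w1.png

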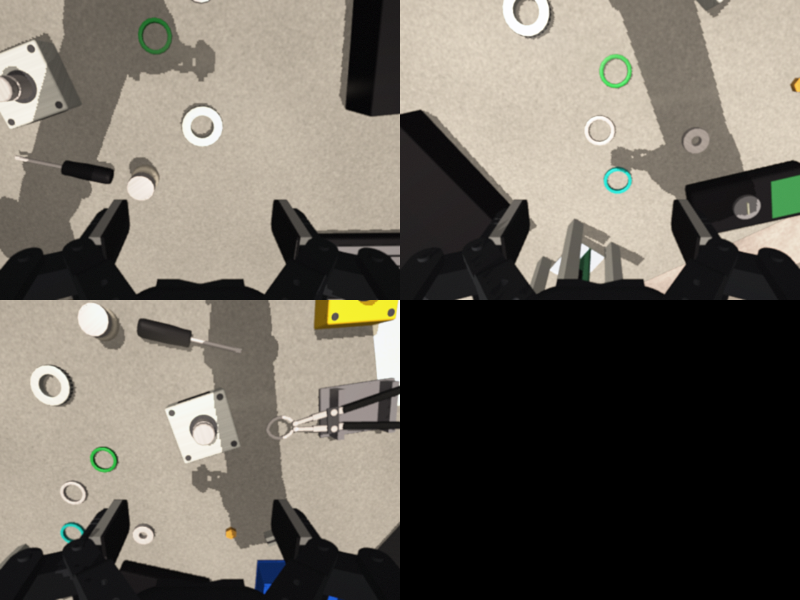

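The wrist views (at 800x600) confirm the wheel in pane 1 at (202,126), the steel spacer in pane 2 at (199,130) between the green and turquoise rings, and the aluminium block in pane 3 at (203,428). I'll refine each one by fitting a circle on a rectified patch.

```bash
cat >> h.py <<'E'
def patch(C,im,xy,z,half=.045,s=.00025):
    "top-down metric view of plane z; columns along x, rows along y"
    n=int(2*half/s); g=(np.arange(n)-n/2)*s
    X,Y=np.meshgrid(xy[0]+g,xy[1]+g); m=px(C,np.c_[X.ravel(),Y.ravel(),np.full(X.size,z)]).astype(np.float32).reshape(n,n,2)
    return cv2.remap(im,m,None,cv2.INTER_CUBIC)
def ringfit(C,im,xy,z,radii,search=.012,s=.00025):
    "centre with the strongest edge along circles of the given radii"
    P=patch(C,im,xy,z,s=s); L=cv2.GaussianBlur(cv2.cvtColor(P,cv2.COLOR_RGB2LAB)[...,0].astype(np.float32),(0,0),2)
    gx,gy=cv2.Sobel(L,5,1,0),cv2.Sobel(L,5,0,1); n=len(L); k=int(search/s); th=np.radians(np.arange(0,360,4)); b=(-1,)
    for dy in range(-k,k+1,2):
        for dx in range(-k,k+1,2):
            v=0
            for r in radii:
                u=(n/2+dx+r/s*np.cos(th)).astype(int); w=(n/2+dy+r/s*np.sin(th)).astype(int)
                v+=np.minimum(np.abs(gx[w,u]*np.cos(th)+gy[w,u]*np.sin(th)),60).mean()
            if v>b[0]: b=(v,dx,dy)
    for r in radii: cv2.circle(P,(n//2+b[1],n//2+b[2]),int(r/s),(255,0,0),1)
    return np.array(xy)+np.array(b[1:])*s,b[0],P
E
python3 - <<'E'
from h import *
c=camera_params("wrist");K=np.array(c["intrinsics"],float);D=np.array(c["dist"],float);Ps=[]
for n,xy,z,rr in (("wheel",[.4624,-.2317],.014,[.03,.017]),("washer",[.6428,-.2296],.008,[.023,.017]),("seat",[.5208,-.0013],.083,[.015])):
    d=np.load(n+".npz"); C=(K,D,d["R"],d["o"]); p,v,P=ringfit(C,d["im"],xy,z,rr); print(n,p.round(4),round(float(v),1)); Ps.append(P)
d=np.load("seat.npz"); C=(K,D,d["R"],d["o"]); P=patch(C,d["im"],p,.045,half=.07)
Ps.append(P); h=[cv2.resize(x,(360,270) if 0 else (290,290)) for x in Ps]
save(np.vstack([np.hstack(h[:2]),np.hstack(h[2:])]),"fit.png")
E
```

```text
wheel [ 0.4619 -0.2302] 112.9
washer [ 0.6468 -0.2286] 90.7
seat [0.5213 0.0017] 41.9
```

View pics/fit.png

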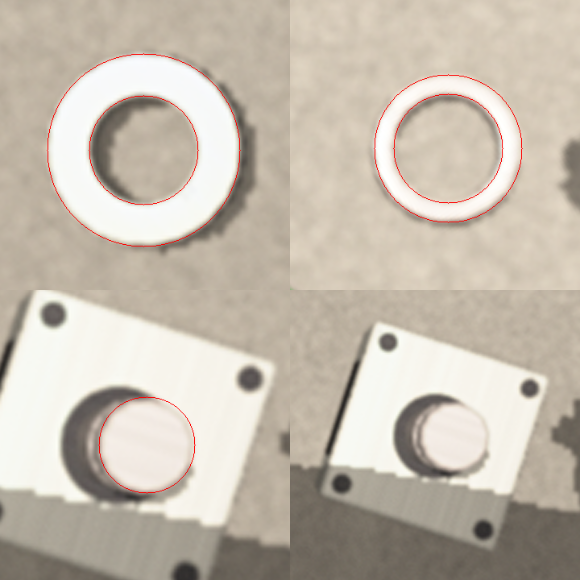

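The fits are tight on all three. Next I'll grip the wheel, hold it just above the stub and measure bore against stub in one picture.

```bash
python3 - <<'E'
from h import *
command_gripper(.88)
w=[.4619,-.2302]; r=tgo([*w,.09],90); move_linear([*w,.021],feed=.12); command_gripper(0)
s=sense(); print(s["time_s"],s["grip_width"],np.round(s["tcp_pos"],4),np.round(s["wrist_force"],2))
move_linear([*w,.13],feed=.2)
tgo([.5213,.0017,.13],90); move_linear([.5213,.0017,.113],feed=.1); hold(.2)
s=sense(); im=grab_frame("wrist"); C=cam("wrist",s); np.savez("held.npz",im=im,R=C[2],o=C[3]); save(im,"held.png")
print(s["time_s"],s["grip_width"],np.round(s["tcp_pos"],4),np.round(s["joint_positions"],2),np.round(s["wrist_force"],2))
t=np.array(s["tcp_pos"][:2])
for q,z in(("wheel_center",.099),("seat",.045)):
    for d in pinpoint("wrist",q)[:2]: print(q,d["p"],d["position"],at_z(C,d["position"],z)[:2].round(4))
E
```

```text
8.675 0.6720645569738481 [ 0.4628 -0.2304  0.0229] [-3.25  1.84 11.64]
10.8333 0.6703419912623444 [0.5216 0.0014 0.1134] [ 0.58  0.38 -0.77  1.81  0.3   1.07  1.26] [0.23 0.42 0.28]
```

View pics/held.png

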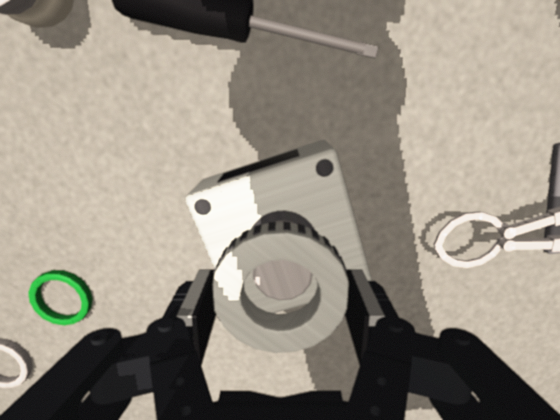

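```bash
python3 - <<'E'
from h import *
c=camera_params("wrist");K=np.array(c["intrinsics"],float);D=np.array(c["dist"],float);d=np.load("held.npz"); C=(K,D,d["R"],d["o"])
Ps=[]
for z,rr,xy in ((.1045,[.03,.017],[.5216,.0014]),(.1045,[.017],[.5216,.0014]),(.083,[.015],[.5216,.0014])):
    p,v,P=ringfit(C,d["im"],xy,z,rr); print(z,p.round(4),round(float(v),1)); Ps.append(P)
save(np.hstack([cv2.resize(P,(266,266)) for P in Ps]),"fit2.png")
E
```

```text
0.1045 [0.5196 0.0014] 84.1
0.1045 [0.5201 0.0014] 43.4
0.083 [ 0.5281 -0.0011] 27.4
```

View pics/fit2.png

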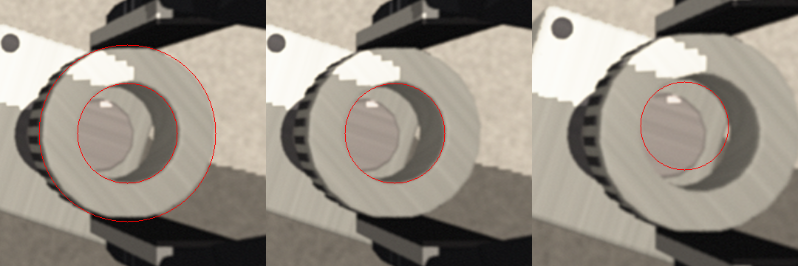

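```bash
python3 - <<'E'
from h import *
c=camera_params("wrist");K=np.array(c["intrinsics"],float);D=np.array(c["dist"],float);d=np.load("held.npz"); C=(K,D,d["R"],d["o"])
P=patch(C,d["im"],[.5216,.0014],.083,half=.025,s=.0001)
for x,y,col in((.5213,.0017,(255,0,0)),(.520,.0005,(0,0,255))):
    cv2.circle(P,(int(250+(x-.5216)/.0001),int(250+(y-.0014)/.0001)),150,col,1)
a=np.load("seat.npz"); C=(K,D,a["R"],a["o"]); Q=patch(C,a["im"],[.5216,.0014],.083,half=.025,s=.0001)
for x,y,col in((.5213,.0017,(255,0,0)),(.520,.0005,(0,0,255))):
    cv2.circle(Q,(int(250+(x-.5216)/.0001),int(250+(y-.0014)/.0001)),150,col,1)
save(cv2.resize(np.hstack([P,Q]),(800,400)),"stub.png")
E
```

```text
(no output)
```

View pics/stub.png

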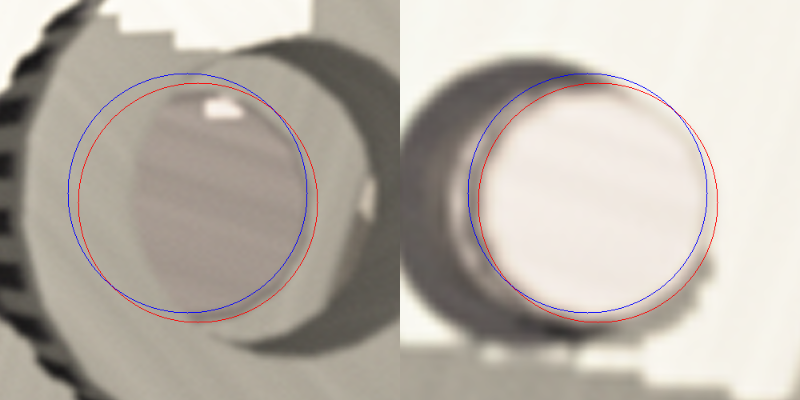

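```bash
cat >> h.py <<'E'
def lower(x,y,z0,zmin,step=.001,f=4,feed=.05):
    "go down until the upward force has risen by f"
    b=sense()["wrist_force"][2]; move_linear([x,y,z0],feed=feed); z=z0; F=sense()["wrist_force"]
    while F[2]-b<f and z>zmin and np.hypot(F[0],F[1])<12:
        z-=step; move_linear([x,y,z],feed=.03); F=sense()["wrist_force"]
    s=sense(); print("lower: cmd z",round(z,4),"tcp",np.round(s["tcp_pos"],4),"F",np.round(F,1),"t",round(s["time_s"],2)); return z
E
python3 - <<'E'
from h import *
x,y=.5227,.0020
move_linear([x,y,.113],feed=.05)
z=lower(x,y,.098,.085,.003)
if z<.087: z=lower(x,y,.071,.064)
E
```

```text
lower: cmd z 0.083 tcp [0.5226 0.002  0.0828] F [-0.   0.8 -0.5] t 12.93
lower: cmd z 0.067 tcp [0.5229 0.002  0.068 ] F [-5.1  0.  12.4] t 14.32
```

```bash
python3 - <<'E'
from h import *
command_gripper(.86); print(np.round(sense()["wrist_force"],1))
move_linear([.5227,.0020,.135],feed=.2)
w=[.6468,-.2286]; command_gripper(.72); r=tgo([*w,.07],60); move_linear([*w,.0235],feed=.1); b=sense(); command_gripper(0)
s=sense(); print(s["time_s"],s["grip_width"],np.round(b["tcp_pos"],4),np.round(b["wrist_force"],1),np.round(s["tcp_pos"],4),np.round(s["wrist_force"],2))
move_linear([*w,.14],feed=.2)
tgo([.5213,.0017,.14],60); move_linear([.5213,.0017,.118],feed=.1); hold(.2)
s=sense(); im=grab_frame("wrist"); C=cam("wrist",s); np.savez("held2.npz",im=im,R=C[2],o=C[3])
print(s["time_s"],s["grip_width"],np.round(s["tcp_pos"],4),np.round(s["joint_positions"],2),np.round(s["wrist_force"],2))
Ps=[];t=s["tcp_pos"]; zt=t[2]-.0235+.008
for z,rr in ((zt,[.023,.017]),(zt,[.017])):
    p,v,P=ringfit(C,im,t[:2],z,rr); print(z,p.round(4),round(float(v),1)); Ps.append(P)
P=patch(C,im,t[:2],.083,half=.045); 
for x,r in ((.0,60),(0,56)): cv2.circle(P,(int(180+(.5213-t[0])/.00025),int(180+(.0017-t[1])/.00025)),r,(255,0,0),1)
Ps.append(P)
save(np.vstack([np.hstack([cv2.resize(P,(266,266)) for P in Ps]),cv2.resize(im,(798,598))[264:]]),"fit3.png")
E
```

```text
[0.1 0.2 0. ]
17.4 0.48139052183688297 [ 0.6468 -0.2284  0.0233] [-0.  -0.5  0. ] [ 0.6477 -0.2287  0.0252] [-1.85  0.67  6.26]
19.725 0.4846478973136134 [0.5218 0.0017 0.1185] [ 0.51  0.35 -0.69  1.8   0.25  1.07  0.78] [-0.06  0.03  0.09]
0.1030206796668065 [0.5188 0.0027] 73.7
0.1030206796668065 [0.5153 0.0052] 44.7
```

View pics/fit3.png

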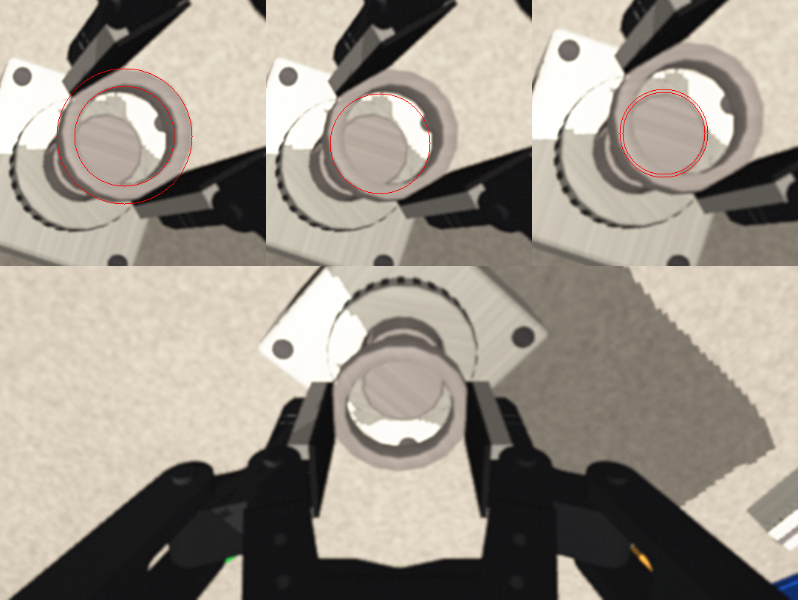

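```bash
python3 - <<'E'
from h import *
c=camera_params("wrist");K=np.array(c["intrinsics"],float);D=np.array(c["dist"],float);d=np.load("held2.npz"); C=(K,D,d["R"],d["o"])
t=np.array([.5218,.0017]);Ps=[]
for z in (.0985,.1013,.1035):
    p,v,P=ringfit(C,d["im"],t,z,[.023,.017]); print(z,p.round(4),round(float(v),1)); Ps.append(P)
save(np.hstack([P[60:300,60:300] for P in Ps]),"fit4.png")
u=R.from_euler('z',60,degrees=True).apply([1,0,0])[:2]; print("jaw dir",u)
E
```

```text
0.0985 [0.5223 0.0007] 84.8
0.1013 [0.5213 0.0022] 77.1
0.1035 [0.5188 0.0027] 74.6
jaw dir [0.5       0.8660254]
```

View pics/fit4.png

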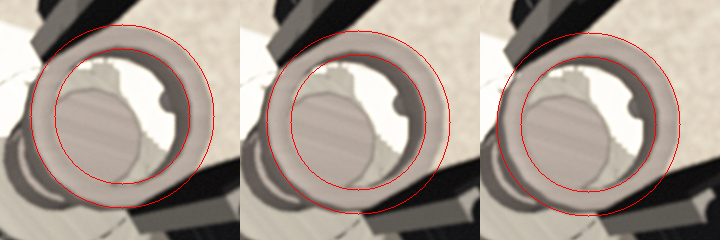

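```bash
python3 - <<'E'
from h import *
x,y=.5203,.0027
move_linear([x,y,.1185],feed=.05)
z=lower(x,y,.112,.1,.003)
if z<.102: z=lower(x,y,.090,.080)
E
```

```text
lower: cmd z 0.1 tcp [0.5203 0.0027 0.0998] F [ 0.9 -0.3 -0.9] t 21.31
lower: cmd z 0.083 tcp [0.5204 0.0027 0.084 ] F [-5.  -1.3 13.5] t 23.41
```

```bash
python3 - <<'E'
from h import *
command_gripper(.62); move_linear([.5203,.0027,.15],feed=.2); s=sense(); im0=grab_frame("wrist")
command_gripper(1.0)
for a in (190,10):
    r=(R.from_euler('z',a+90,degrees=True)*R.from_euler('x',180,degrees=True)).as_rotvec()
    for p in ([.497,.245,.2],[.497,.245,.044],[.499,.125,.076],[.499,.125,.14]):
        q=solve_ik(p,r); print(a,p,None if q is None else np.round(q,2))
    if a==190: r0=r
q=solve_ik([.501,.225,.2],r0)
if q is not None:
    movej(q); hold(.2); s=sense(); im=grab_frame("wrist"); C=cam("wrist",s); np.savez("pl.npz",im=im,R=C[2],o=C[3])
    print(s["time_s"],s["tcp_pos"])
    for k,z in(("pliers_grip",.042),("circlip_center",.038),("rest_mid",.008)):
        for d in pinpoint("wrist",k)[:2]: print(k,round(d["p"],2),np.round(d["position"],1),at_z(C,d["position"],z)[:2].round(4))
    save(np.hstack([cv2.resize(im0,(400,300)),cv2.resize(im,(400,300))]),"pl.png")
    P=patch(C,im,[.505,.2],.042,half=.13,s=.00065); save(np.vstack([cv2.resize(np.hstack([im0,im]),(800,300)),cv2.copyMakeBorder(cv2.resize(P,(300,300)),0,0,0,500,0)]),"pl.png")
E
```

```text
190 [0.497, 0.245, 0.2] [ 0.35  0.51 -1.16  1.61  0.48  1.34  2.43]
190 [0.497, 0.245, 0.044] [ 0.27  0.7  -1.06  1.77  0.68  1.09  2.29]
190 [0.499, 0.125, 0.076] [ 0.55  0.56 -1.09  1.85  0.57  1.08  2.56]
190 [0.499, 0.125, 0.14] [ 0.6   0.47 -1.14  1.79  0.46  1.18  2.64]
10 [0.497, 0.245, 0.2] [ 0.04  0.34 -0.69  1.62  0.22  1.26 -0.52]
10 [0.497, 0.245, 0.044] [-0.05  0.5  -0.59  1.78  0.34  0.96 -0.6 ]
10 [0.499, 0.125, 0.076] [ 0.19  0.38 -0.59  1.86  0.25  0.97 -0.34]
10 [0.499, 0.125, 0.14] [ 0.22  0.3  -0.62  1.8   0.19  1.1  -0.29]
26.325 [0.5011896  0.22446119 0.19987595]
pliers_grip 0.63 [216.7 278.9] [0.4986 0.2391]
rest_mid 0.82 [212.3 280.1] [0.4963 0.2462]
```

View pics/pl.png

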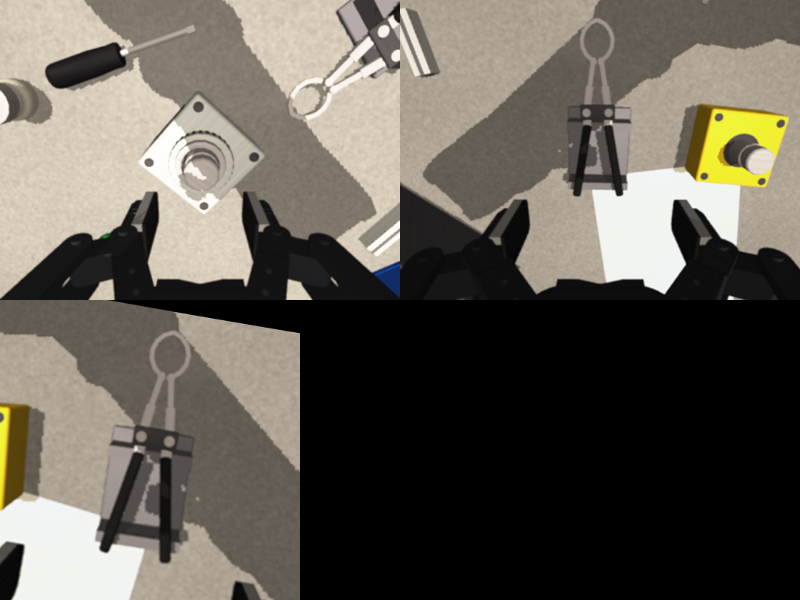

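The stack shows both discs round the stub in the left pane. The pliers' axis comes out at about -80°, with the grip at about (0.4995, 0.2397). Now I'll grip, squeeze, lift and hover the circlip over the stub.

```bash
cat > s5.py <<'E'
from h import *
r=(R.from_euler('z',280,degrees=True)*R.from_euler('x',180,degrees=True)).as_rotvec()
g=[.4995,.2397]
command_gripper(.85); movep([*g,.11],r); move_linear([*g,.045],feed=.1); hold(.1); print(np.round(sense()["wrist_force"],1))
command_gripper(0); hold(.3); s=sense(); print(s["time_s"],"grip",s["grip_width"],np.round(s["tcp_pos"],4),np.round(s["wrist_force"],1))
move_linear([*g,.125],feed=.1); hold(.2); s=sense(); print("lifted",s["grip_width"],np.round(s["tcp_pos"],4),np.round(s["wrist_force"],2),np.round(s["moment"],2))
move_linear([.4998,.1238,.125],feed=.1); hold(.3); s=sense(); print(s["time_s"],s["grip_width"],np.round(s["tcp_pos"],4))
t=np.array(s["tcp_pos"]); exp=t+np.array([.0215,-.1221,-.007]); print("expected circlip",exp.round(4))
Ps=[]
for n in("top","side"):
    im=grab_frame(n); C=cam(n); np.savez(n+"h.npz",im=im); save(im,n+"h.png")
    for d in pinpoint(n,"circlip_center")[:2]: print(n,round(d["p"],2),np.round(d["position"],1),at_z(C,d["position"],exp[2])[:2].round(4))
    q=px(C,[[.5213,.0017,.083]])[0].astype(int); print("stub px",q)
    Ps.append(cv2.resize(im[q[1]-55:q[1]+45,q[0]-67:q[0]+66],(399,300),interpolation=cv2.INTER_CUBIC))
im=grab_frame("top"); C=cam("top")
P=patch(C,im,[.5213,.0017],.083,half=.05,s=.0002); P2=patch(C,im,exp[:2],exp[2],half=.05,s=.0002)
save(np.vstack([np.hstack(Ps),np.hstack([cv2.resize(P,(300,300)),cv2.resize(P2,(300,300)),np.zeros((300,198,3),np.uint8)])]),"hov.png")
E
python3 s5.py
```

```text
[ 0.1  0.4 -0.2]
28.9667 grip 0.2746877870989922 [0.501  0.241  0.0471] [-0.1  1.  11.2]
lifted 0.2766486947181236 [0.4992 0.2395 0.1243] [-0.11  0.73 -2.24] [ 0.08 -0.    0.01]
31.725 0.27566521700369534 [0.4997 0.1242 0.125 ]
expected circlip [0.5212 0.0021 0.118 ]
top 0.68 [232.2 282.1] [0.5164 0.0012]
stub px [281 230]
side 0.57 [189.9 285.4] [ 0.5243 -0.008 ]
side 0.38 [256.  218.7] [ 0.3822 -0.1771]
stub px [282 205]
```

View pics/hov.png

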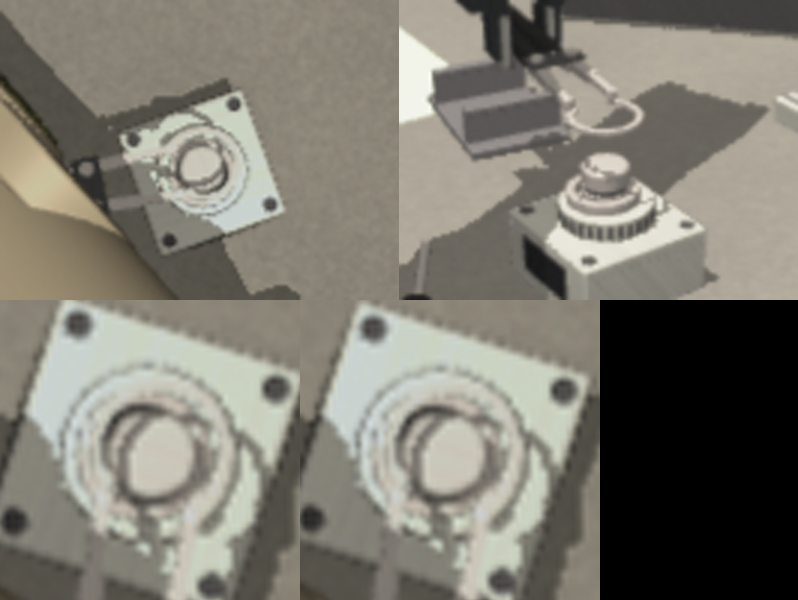

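The last picture shows both discs stacked in place. The circlip is a round spread ring, level and above the stub. I'll check its offset numerically in both cameras, relative to the stub.

```bash
python3 - <<'E'
from h import *
s=sense();t=np.array(s["tcp_pos"]);print(t.round(4))
for n in("top","side"):
    im=np.load(n+"h.npz")["im"]; C=cam(n)
    for l,z,rr in(("stub",.083,[.0145]),("wheel",.059,[.03]),("washer",.067,[.023])):
        p,v,_=ringfit(C,im,[.5213,.0017],z,rr,search=.006); print(n,l,p.round(4),round(float(v),1))
    for z in(.116,.118,.12):
        for rr in([.0225,.0185],[.0225],[.0185]):
            p,v,_=ringfit(C,im,[.5212,.0021],z,rr,search=.008); print(n,"clip",z,len(rr),rr[0],p.round(4),round(float(v),1))
E
```

```text
[0.4998 0.1238 0.125 ]
top stub [0.5223 0.0022] 44.1
top wheel [0.5243 0.0032] 32.8
top washer [0.5263 0.0077] 29.3
top clip 0.116 2 0.0225 [0.5272 0.0021] 63.4
top clip 0.116 1 0.0225 [0.5262 0.0026] 33.5
top clip 0.116 1 0.0185 [0.5217 0.0021] 38.9
top clip 0.118 2 0.0225 [0.5272 0.0021] 63.3
top clip 0.118 1 0.0225 [0.5262 0.0026] 33.4
top clip 0.118 1 0.0185 [0.5217 0.0021] 39.0
top clip 0.12 2 0.0225 [0.5267 0.0021] 63.5
top clip 0.12 1 0.0225 [0.5257 0.0021] 33.5
top clip 0.12 1 0.0185 [0.5217 0.0021] 39.0
side stub [0.5228 0.0032] 35.8
side wheel [0.5238 0.0027] 35.7
side washer [0.5223 0.0032] 26.4
side clip 0.116 2 0.0225 [0.5237 0.0046] 54.4
side clip 0.116 1 0.0225 [0.5242 0.0041] 28.3
side clip 0.116 1 0.0185 [0.5237 0.0051] 28.0
side clip 0.118 2 0.0225 [0.5227 0.0006] 55.2
side clip 0.118 1 0.0225 [5.232e-01 1.000e-04] 28.8
side clip 0.118 1 0.0185 [0.5227 0.0011] 28.0
side clip 0.12 2 0.0225 [ 0.5217 -0.0029] 55.9
side clip 0.12 1 0.0225 [ 0.5217 -0.0039] 29.3
side clip 0.12 1 0.0185 [ 0.5217 -0.0024] 28.0
```

```bash
python3 - <<'E'
from h import *
move_linear([.5898,.1238,.125],feed=.15); hold(.3); t=np.array(sense()["tcp_pos"]); o=np.array([.0215,-.1221])
for n in("top","side"):
    im=grab_frame(n); C=cam(n); np.savez(n+"k.npz",im=im)
    for z in(.116,.118,.12):
        for rr in([.0225,.0185],[.0225]):
            p,v,_=ringfit(C,im,t[:2]+o,z,rr,search=.008); print(n,z,len(rr),(p-t[:2]-o).round(4),round(float(v),1))
print(sense()["time_s"],t.round(4))
E
```

```text
top 0.116 2 [ 0.0015 -0.0005] 61.9
top 0.116 1 [ 0.0015 -0.0005] 29.1
top 0.118 2 [0.001 0.   ] 62.6
top 0.118 1 [0.001 0.   ] 29.4
top 0.12 2 [0.0005 0.    ] 62.7
top 0.12 1 [0.0005 0.    ] 29.4
side 0.116 2 [0.0035 0.0035] 52.1
side 0.116 1 [0.0035 0.0025] 25.1
side 0.118 2 [ 0.002  -0.0005] 52.3
side 0.118 1 [ 0.002 -0.001] 25.6
side 0.12 2 [-0.     -0.0045] 52.2
side 0.12 1 [-0.     -0.0055] 26.0
33.125 [0.5895 0.1237 0.1252]
```

The circlip sits at the expected offset to within about 1 mm. I'll go back over the stub, lower with force checks, find the spacer by a light touch and back off to groove height.

```bash
python3 - <<'E'
from h import *
x,y=.4998,.1243
move_linear([x,y,.125],feed=.15); hold(.3); b=np.array(sense()["wrist_force"]); bm=np.array(sense()["moment"]); print(b.round(2),bm.round(3))
z=.125
while z>.0725:
    z-= .005 if z>.0835 else .0005
    move_linear([x,y,z],feed=.06); hold(.08 if z>.082 else .12); s=sense(); F=np.array(s["wrist_force"])-b; M=np.array(s["moment"])-bm
    if z<.0985: print(round(z,4),round(s["tcp_pos"][2],4),F.round(2),M.round(3))
    if F[2]>1.2 or np.hypot(*F[:2])>4: break
print(s["time_s"],s["grip_width"])
E
```

```text
[-0.55 -0.71 -2.28] [0.056 0.002 0.006]
0.095 0.0949 [ 0.88  0.55 -0.23] [-0.019  0.024 -0.051]
0.09 0.0899 [0.08 0.61 0.32] [-0.019  0.019  0.045]
0.085 0.0849 [ 0.23 -0.08 -0.14] [-0.027  0.017 -0.023]
0.08 0.08 [ 1.07  1.46 -0.61] [ 0.016 -0.041 -0.015]
0.0795 0.0795 [ 0.62  0.54 -0.08] [-0.017 -0.016  0.04 ]
0.079 0.079 [ 0.08  1.55 -0.32] [-0.035 -0.044  0.018]
0.0785 0.0785 [0.74 0.83 0.5 ] [-0.032  0.014 -0.008]
0.078 0.078 [0.84 0.59 0.08] [-0.054  0.034  0.004]
0.0775 0.0775 [1.15 0.5  0.83] [-0.118 -0.042 -0.013]
0.077 0.077 [0.4  0.39 0.27] [-0.05  -0.079  0.031]
0.0765 0.0766 [0.36 1.17 2.05] [-0.161 -0.061 -0.073]
39.775 0.27363489177308653
```

```bash
python3 - <<'E'
from h import *
move_linear([.4998,.1243,.0779],feed=.03); hold(.3)
A=[]
for _ in range(10):
    s=sense(); A.append([*s["wrist_force"],*s["moment"]]); hold(.05)
print(np.mean(A,0).round(3),s["tcp_pos"],s["eef_rot"],s["grip_width"],s["time_s"])
im=grab_frame("side"); C=cam("side"); it=grab_frame("top"); Ct=cam("top")
for z in(.068,.069,.070):
    for n,c,i in(("side",C,im),("top",Ct,it)):
        p,v,_=ringfit(c,i,[.5213,.0017],z,[.0225],search=.006); print(n,z,p.round(4),round(float(v),1))
q=px(C,[[.5213,.0017,.07]])[0].astype(int); a=im[q[1]-45:q[1]+30,q[0]-50:q[0]+50]
q=px(Ct,[[.5213,.0017,.07]])[0].astype(int); b=it[q[1]-38:q[1]+37,q[0]-50:q[0]+50]
save(np.hstack([cv2.resize(k,(400,300),interpolation=cv2.INTER_CUBIC) for k in(a,b)]),"final.png")
E
```

```text
[ 0.107 -0.387 -2.013 -0.011  0.024 -0.006] [0.49978369 0.12428778 0.07789761] [ 2.40657405e+00 -2.01934821e+00  8.89680865e-06] 0.2761846177355285 40.775
side 0.068 [0.5248 0.0067] 24.3
top 0.068 [0.5273 0.0057] 35.7
side 0.069 [0.5243 0.0052] 24.6
top 0.069 [0.5273 0.0057] 35.8
side 0.07 [0.5238 0.0032] 24.8
top 0.07 [0.5273 0.0057] 35.7
```

View pics/final.png

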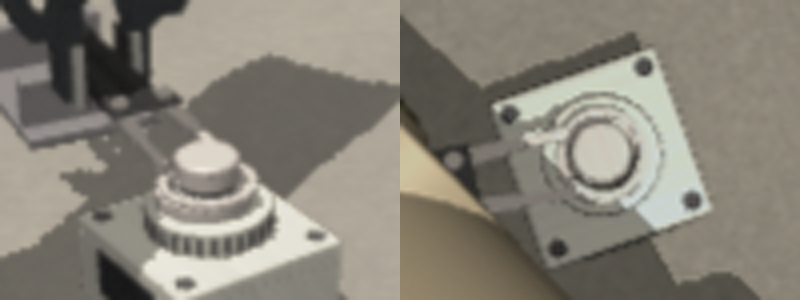

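```bash
python3 - <<'E'
from h import *
move_linear([.4998,.1243,.0781],feed=.03); hold(.4)
A=[]
for _ in range(10):
    s=sense(); A.append([*s["wrist_force"],*s["moment"]]); hold(.05)
print(np.mean(A,0).round(3),np.round(s["tcp_pos"],4),s["grip_width"],s["time_s"])
hand_in()
E
```

```text
[ 0.085 -0.119 -2.255  0.064  0.006  0.004] [0.4998 0.1243 0.0781] 0.2766993497729901 42.025
the job is handed in; nothing more can be done
```

The job is handed in at 42.0 s. The belt wheel and the steel spacer are stacked on the aluminium drive unit's stub, and the squeezed pliers hold the spread circlip round the stub at the groove.

**Last checks**
- **Load on the stack:** wrist force was -2.26 N in z with a moment of 0.064 N m, the same as the free-hanging pliers (-2.28 N, 0.056 N m). So the circlip is not leaning on the stack.
- **Height:** I touched the spacer lightly with the circlip at a TCP height of about 0.077 m, then backed off to 0.0781 m. That puts the circlip about level with the middle of the groove.
- **Squeeze:** the gripper reading stayed constant at 0.276, which fits the handles being at the stop once compared with the readings on the wheel and spacer.
- **Pictures:** the last side and top views show both discs flat round the stub with the circlip round it. Those pictures are from just before a final 0.2 mm raise.

**What disagreed**
- The last circle fit of the circlip in the top camera was about 6 mm off. I discounted it because the pale ring sits over the pale discs there. Earlier fits against a clear background agreed with the expected position to about 1 mm in the top camera and about 2 mm in the side camera.
- I did not measure directly that the pliers are level. It is inferred from the lift and from the side view.

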